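# Open the brazing hearth and bond its firebrick backstop

## Task

Swing the door of the brazing hearth open by its handle until it stands about square to the hearth (a quarter turn) and leave it open. Then finish the little firebrick wall inside: first lay one whole loose brick on the hearth floor in line with the brick already fixed there and butted up to its free end (a gap of a few mm is fine), then lay the other whole brick flat on top, centred over the joint, half a length offset like proper brickwork. Set the bricks down without dropping them, and leave everything else on the bench where it is.

Things in the scene. Friction and masses are not known exactly. Their poses are not given: they have to be found in the camera images.
- hearth: Fixed steel brazing hearth, open on top, 190 (x) by 290 (y) mm. Origin: centre of its underside, z up; its front with the door faces its own -x. Plinth 30 mm high, its top is the hearth floor (260 mm along y inside). Back wall at x = 87 to 95, up to z = 195; side walls 8 mm thick at y = +-141, up to z = 115. The brick wall's line runs along y at about x = -45 mm.
- door (a joint): Angle of the hearth's mustard sheet-steel door: 0 closed (starts at 0 to 0.3), grows as it opens, stop at 1.9. Upright hinge at the front corner on the hearth's -y side; opens anticlockwise seen from above. Stays where left (about 0.5 N at the handle). Panel 8 mm thick, 288 wide from hinge to free edge, 32 to 195 mm above the bench: lower things pass under it.
- hinge (a point): Point on the door's hinge axis at the panel's lower edge, 32 mm above the bench; its frame turns with the door: y along the panel from the hinge to the free edge, -x out of the panel's outer face.
- handle (a point): Point on the axis of the door's handle, an upright 14 mm round steel bar, 250 mm along the panel from the hinge and 45 mm out from its middle plane. The point is 170 mm above the bench; the bar runs from 67 mm below it to 30 above, with stubs to the panel 20 and 52 mm below it. Axes as at the hinge. Can be pinched from above, a finger either side along the panel's length.
- first_brick: The brick already laid: buff firebrick 110 (x) by 54 (y) by 36 (z) mm, cemented to the hearth floor, near the end of the floor away from the door's hinge. Origin at the centre of its underside. Its x axis is along the brick wall; its +x end points to the hearth's +y side wall, and its -x end is the free end with room for the next brick.
- brick_a: Loose whole buff firebrick, 110 (x) by 54 (y) by 36 (z) mm, about 0.13 kg, lying flat on the bench right of the hearth. Origin at the centre of its underside. The two whole bricks are alike; either may go below or above.
- brick_b: The other loose whole brick, same as brick_a.
- half_brick: Half brick, 55 by 54 by 36 mm, same material: not wanted, leave it. Origin at the centre of its underside.
- square: Flat steel welding square (a bar triangle) about 90 by 65 mm, 16 mm high. Leave it. Origin at the centre of its underside.
- strap: Flat steel strap 150 (x) by 30 by 10 mm, lying in front of the hearth, under the door's swing or near it. Leave it. Origin at the centre of its underside.
- angle: Offcut of rusty angle iron, 80 (x) by 35 mm, 35 mm high, lying on the hearth floor against the back, behind the brick line. Leave it. Origin at the centre of its underside.
- flux_tin: Upright aluminium tin, 64 mm diameter, 75 mm high. Leave it. Origin at the centre of its underside.
- wire_brush: Hand brush lying on the bench at the back, about 200 mm long. Leave it.
- spanner: Spanner lying on the bench at the back, about 180 mm long. Leave it.
- hammer: Hammer lying at the near right, about 220 mm long. Leave it.
Mind the look-alikes: they are no part of the job. Leave any purple or red look-alike of the brick_a alone.

How it is judged:
On the way, in this order (a step that is already met when the one before it is completed fails the run):
1. the door is being swung open with the fingers on its handle (value of joint door above 0.5 rad and contact force between the fingers and door_c1 above 0.3 N), for 0.05 s.
2. the door stands open and is let go (value of joint door above 1.3 rad and contact force between the fingers and door_c1 below 0.1 N), for 0.2 s.
3. one whole brick lies on the hearth floor, in line with the first and butted to it, released ((((x of brick_a in the frame of first_brick between 0.106 and 0.121 m or x of brick_a in the frame of first_brick between -0.121 and -0.106 m) and y of brick_a in the frame of first_brick between -0.01 and 0.01 m and z of brick_a in the frame of first_brick between -0.005 and 0.006 m and angle between the x axis of brick_a and the x axis of first_brick, either way round below 0.12 rad and linear speed of brick_a below 0.02 m/s and contact force between the fingers and brick_a below 0.1 N) or ((x of brick_b in the frame of first_brick between 0.106 and 0.121 m or x of brick_b in the frame of first_brick between -0.121 and -0.106 m) and y of brick_b in the frame of first_brick between -0.01 and 0.01 m and z of brick_b in the frame of first_brick between -0.005 and 0.006 m and angle between the x axis of brick_b and the x axis of first_brick, either way round below 0.12 rad and linear speed of brick_b below 0.02 m/s and contact force between the fingers and brick_b below 0.1 N))), for 0.2 s.
At the end, for the whole second after the job is handed in: Door open at least 1.25 rad. One whole brick on the floor butted to the fixed one (gap under 11 mm), within 10 mm of its line; the other flat on top, centred over the joint within 12 mm along and across the wall; both within 0.12 rad of the first, released and at rest (value of joint door above 1.25 rad and (((x of brick_a in the frame of first_brick between 0.106 and 0.121 m or x of brick_a in the frame of first_brick between -0.121 and -0.106 m) and y of brick_a in the frame of first_brick between -0.01 and 0.01 m and z of brick_a in the frame of first_brick between -0.005 and 0.006 m and angle between the x axis of each of brick_a, brick_b and the x axis of first_brick, either way round below 0.12 rad and (x of brick_b in the frame of first_brick between 0.043 and 0.072 m or x of brick_b in the frame of first_brick between -0.072 and -0.043 m) and y of brick_b in the frame of first_brick between -0.012 and 0.012 m and z of brick_b in the frame of first_brick between 0.031 and 0.042 m and angle between brick_b's own z axis and vertical below 0.1 rad) or ((x of brick_b in the frame of first_brick between 0.106 and 0.121 m or x of brick_b in the frame of first_brick between -0.121 and -0.106 m) and y of brick_b in the frame of first_brick between -0.01 and 0.01 m and z of brick_b in the frame of first_brick between -0.005 and 0.006 m and angle between the x axis of each of brick_b, brick_a and the x axis of first_brick, either way round below 0.12 rad and (x of brick_a in the frame of first_brick between 0.043 and 0.072 m or x of brick_a in the frame of first_brick between -0.072 and -0.043 m) and y of brick_a in the frame of first_brick between -0.012 and 0.012 m and z of brick_a in the frame of first_brick between 0.031 and 0.042 m and angle between brick_a's own z axis and vertical below 0.1 rad)) and linear speed of each of brick_a, brick_b below 0.02 m/s and contact force between the fingers and brick_a below 0.1 N and contact force between the fingers and brick_b below 0.1 N); the robot touches nothing.
It fails at once if another thing on the bench is shifted by more than 30 mm (distance of any of half_brick, square, strap, angle, flux_tin, wire_brush, spanner, hammer from where it was at the start of the episode above 0.03 m).
It fails at once if the flux tin is tipped over (angle between flux_tin's own z axis and vertical above 0.6 rad).
It fails at once if a brick is dropped (falls freely by more than about 25 mm) ((contact force between anything else and brick_a below 0.01 N and linear speed of brick_a above 0.7 m/s) or (contact force between anything else and brick_b below 0.01 N and linear speed of brick_b above 0.7 m/s)).
It also fails if it takes over 72 s, if anything falls off the work surface, if the arm or the gripper's body presses on something with over 40 N, if the wrist force passes 120 N, or if a joint passes its speed limit or range.

## Robot

A 6-joint arm with a two-finger parallel gripper is mounted at the origin on the work surface. World frame = base frame: x ahead of the robot, y to its left, z up, the work surface at z = 0. Lengths are in m, angles in rad, forces in N, time in s.
With the tool pointing down it reaches from about 0.275 to 0.85 m from the base axis. Payload 5.2 kg.
Tool frame: the origin (TCP) lies at the centre of the arm's flange, where the gripper is bolted on; the fingertips stand 173 mm ahead of it and the grasp point (between the pads) lies 155 mm ahead of it; z points along the fingers, y is the line along which they close (so a half turn about z gives the same grasp; the last joint's range is limited). The gripper opens to 85 mm and grips with 20 to 120 N. Pads are 22 mm wide; open, the fingers measure 114 mm over their backs; the gripper's body (76 mm by 85 mm) begins 54 mm behind the grasp point. The pads swing forward as they close: fully open they stand 13 mm farther back than shut.
Start: joints at [-1.345, 0.259, 1.535, -0, 1.348, -0.203], TCP at [0.229, -0.5, 0.405] pointing down, gripper open.
Joint ranges: [-3.14, 3.14], [-0.91, 2.08], [0.19, 2.58], [-1.22, 4.36], [0.22, 2.71], [-3.12, 3.12]. Speed limits (rad/s): [2.57, 2.57, 3.14, 3.14, 3.14, 3.14].

## Interface

Orientations are given as a 3x3 rotation matrix whose columns are the frame's x, y, z axes.
In Python, from bench import arm gives the robot as it stands. The module is installed in compiled form; this text tells all that it offers.
- The arm moves only by the shell command python3 -m handwheel 'ROWS' [FORCE]. ROWS is JSON, a list that holds one entry, the list of rows, each a list of 5 numbers: the opening, from 0 (shut) to 1 (fully open), then the shift along the tool's x, y, z in m, then the turn about the tool's z in rad. In form: [[[gripper, tx, ty, tz, yaw], ...]]. A call has 1 to 12 rows; each row shifts and turns the commanded pose from where the row before left it, along the tool's axes as they then stand; what a row does not reach is not made up. A row lasts 1/10 s, in which the tool goes at most 50 mm and 8.59 degrees, less where a joint would pass 70% of its speed; a pose out of reach is approached as far as the arm can. A call with a gripper value outside its range is refused whole. The fingers move at their own pace and stop on an object; FORCE is the grip in N (left out, the last holds). Time passes only in rows, so rows that do not move let the fingers close. It gives the time, the measured TCP pose, the force, the opening and the grip force at its end, in the units of the state.
- arm.observe(): the state, without advancing time (a new reading comes with each control period).
- arm.snapshot(name): name is "scene" or "side" or "wrist"; returns a dict with "frame" (400x640x3 uint8, red, green, blue), "K" (3x3 intrinsics, pixels), "distortion" ([k1, k2, p1, p2, k3] as OpenCV has them; the pictures are not rectified), "R" (3x3) and "t" (3): a world point X has camera coordinates R X + t. Camera axes: x right, y down, z forward; pixel columns grow to the right and rows downward; lengths in m; the calibration is good to about 2 mm. A picture is of the moment at which its call begins. There is no depth.
- arm.job_done(): hands the job in; it is judged then, once.
The state is a dict: "t": time; "qpos": joint angles; "joint_vel": joint speeds; "joint_torque": joint torques, N m; "tcp_pos": TCP position; "tcp_rot": TCP orientation; "force": force on the tool from outside, world axes, zero at the start; "ft_torque": the same for the moment, N m; "opening": finger opening in m; "grip_force": force on a finger pad.
Only numpy, scipy, OpenCV 4.12 (cv2) and the standard library are available. Lean on these libraries where they do the work, as an engineer would, in place of code of your own. Each camera call takes 0.05 s, during which the arm holds its last target. There are 200 camera calls.

## Working session

There is one attempt and no reset: what is moved stays moved. The work goes in short steps, Python scripts to look and compute and a shell command to move; the robot and the scene stay as the last step left them, time stands still between calls to the robot, and variables do not carry over. Pictures are saved under pics/ and viewed, at most 10 in all, crops included, and the job is handed in when it is done.

```bash
mkdir -p pics; cat > h.py <<'E'
import numpy as np, cv2
from bench import arm
def snap(name,fn=None):
    s=arm.snapshot(name)
    if fn: cv2.imwrite('pics/'+fn,s['frame'][:,:,::-1])
    return s
def ray(s,uv,z):
    p=cv2.undistortPoints(np.array(uv,float).reshape(-1,1,2),np.array(s['K']),np.array(s['distortion'])).reshape(-1,2)
    R=np.array(s['R']);t=np.array(s['t']);c=-R.T@t
    d=np.c_[p,np.ones(len(p))]@R
    return c+d*((z-c[2])/d[:,2])[:,None]
def proj(s,X):
    X=np.array(X,float).reshape(-1,3)
    r,_=cv2.Rodrigues(np.array(s['R']))
    return cv2.projectPoints(X,r,np.array(s['t'],float),np.array(s['K']),np.array(s['distortion']))[0].reshape(-1,2)
E
python3 - <<'E'
from h import *
import pickle
d={n:snap(n,n+'0.png') for n in('scene','side')}
pickle.dump(d,open('s0.pkl','wb'))
o=arm.observe();print(o['tcp_pos'],np.round(o['tcp_rot'],3),o['opening'])
for n in d:print(n,-np.array(d[n]['R']).T@d[n]['t'])
E
```

```text
[ 0.22868285 -0.49999019  0.40397651] [[ 0.909  0.416 -0.   ]
 [ 0.416 -0.909  0.002]
 [ 0.    -0.002 -1.   ]] 0.08507557674548252
scene [1.35366224 0.35161763 1.00965943]
side [-0.19451714 -0.85663564  0.78133802]
```

View pics/scene0.png

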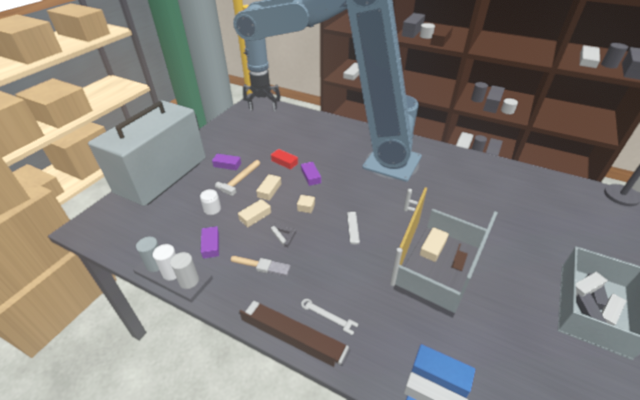

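View pics/side0.png

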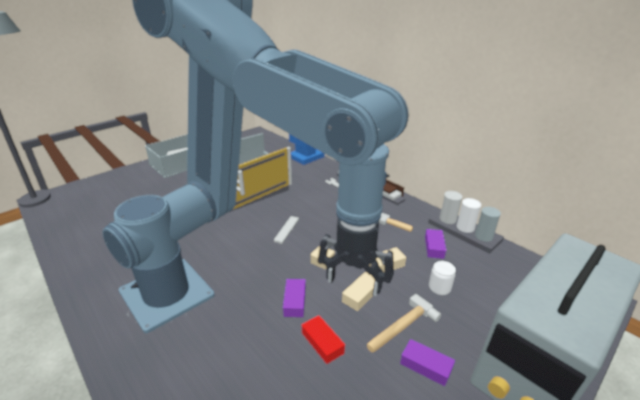

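The scene view shows the hearth around (440,245). The mustard door runs from (398,285) to (425,190), with its handle near (409,200). The loose bricks are at (269,187) and (255,213), the half brick at (306,204) and the fixed brick at (434,244). I'll enlarge the hearth next.

```bash
python3 - <<'E'
from h import *
import pickle
d=pickle.load(open('s0.pkl','rb'));s=d['scene'];f=s['frame']
c=f[170:320,380:510];cv2.imwrite('pics/hearth.png',cv2.resize(c,None,fx=4,fy=4,interpolation=cv2.INTER_CUBIC)[:,:,::-1])
hsv=cv2.cvtColor(f,cv2.COLOR_RGB2HSV)
for nm,lo,hi in(('buff',(14,40,170),(28,130,255)),('must',(15,140,80),(30,255,255))):
    m=cv2.inRange(hsv,lo,hi);m[:140]=0;m[:,:130]=0
    n,l,st,ce=cv2.connectedComponentsWithStats(m)
    for i in range(1,n):
        if st[i,4]>60:print(nm,st[i],ce[i],ray(s,[ce[i]],.025)[0].round(3))
E
```

```text
buff [228 160  32  26 228] [243.91666667 172.75877193] [ 0.387 -0.515  0.025]
buff [257 175  24  25 388] [268.52319588 186.64948454] [ 0.416 -0.374  0.025]
buff [400 188  27  64 247] [412.56680162 219.27935223] [0.33  0.195 0.025]
buff [297 195  18  17 236] [305.55508475 203.08474576] [ 0.433 -0.195  0.025]
buff [238 200  33  27 483] [254.83229814 212.16770186] [ 0.563 -0.338  0.025]
buff [421 228  27  32 538] [434.04275093 243.39962825] [0.409 0.295 0.025]
buff [231 256  27  10 157] [243.79617834 260.52866242] [ 0.769 -0.239  0.025]
```

View pics/hearth.png

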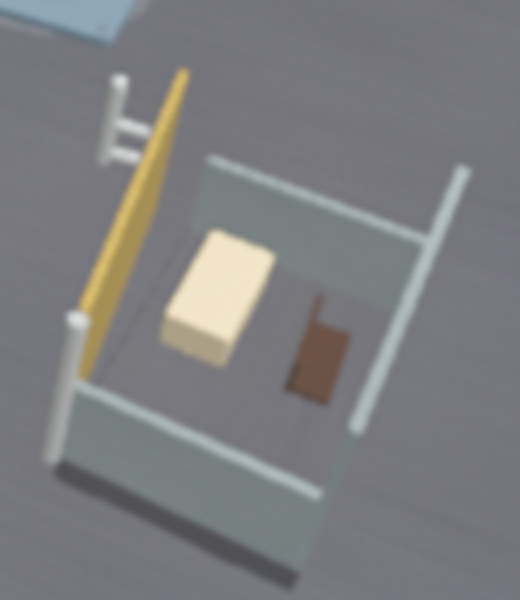

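The crop (4x, origin (380,170)) shows the handle bar's top at full-frame (410,190), the hinge post's top at (399.5,249.5) and the door's free top corner at (425.7,188). The back wall's top runs from (496,212.5) to (469,277.5). The fixed brick's top corners lie at about (434,228), (449,234), (437,256) and (421,249.5).

```bash
python3 - <<'E'
from h import *
import pickle
d=pickle.load(open('s0.pkl','rb'));s=d['scene'];f=s['frame']
C=lambda *a:[(380+x/4,170+y/4) for x,y in a]
def P(n,uv,z):
    r=ray(s,uv,z)[:,:2];print(n,r.round(4).tolist());return r
h=P('handle top',C((120,79)),.2)
g=P('hinge post top',C((78,318)),.197)
e=P('door free top',C((183,72)),.195)
b=P('back wall',C((464,170),(357,430)),.195)
w=P('near wall top out',C((70,384),(320,494)),.115)
w2=P('far wall top',C((210,158),(428,238)),.115)
k=P('fixed',C((215,232),(275,255),(228,343),(163,318)),.066)
print('fixed c',k.mean(0),'len',np.linalg.norm(k[0]-k[3]),'wid',np.linalg.norm(k[0]-k[1]))
A=lambda v:np.degrees(np.arctan2(v[1],v[0]))
print('ang brick->free',A(k[3]-k[0]),'wall',A(b[1]-b[0]),'near',A(w[1]-w[0]),'door',A(e[0]-g[0]),'|door|',np.linalg.norm(e-g),'|hh|',np.linalg.norm(h-g),'bk',np.linalg.norm(b[1]-b[0]))
hsv=cv2.cvtColor(f,cv2.COLOR_RGB2HSV)
m=cv2.inRange(hsv,(10,25,200),(30,130,255))
for box in((257,170,30,35),(235,195,40,35),(296,192,22,24)):
    x,y,ww,hh=box;c=[q for q in cv2.findContours(m[y:y+hh,x:x+ww],0,2)[0]];c=max(c,key=cv2.contourArea).reshape(-1,2)+[x,y]
    q=ray(s,c,.036)[:,:2].astype(np.float32);print(box,cv2.minAreaRect(q))
E
```

```text
handle top [[0.3845, 0.174]]
hinge post top [[0.6404, 0.2256]]
door free top [[0.3462, 0.2162]]
back wall [[0.3617, 0.4393], [0.6463, 0.4164]]
near wall top out [[0.6316, 0.2281], [0.643, 0.4112]]
far wall top [[0.3474, 0.2548], [0.3593, 0.4348]]
fixed [[0.3805, 0.2778], [0.3838, 0.3294], [0.4956, 0.3191], [0.4941, 0.266]]
fixed c [0.43849287 0.29804938] len 0.11412956693838766 wid 0.051725977624529594
ang brick->free -5.920379892400312 wall -4.594949810668858 near 86.43366013111982 door -178.1847890797239 |door| 0.29436127764302444 |hh| 0.2611230191767515 bk 0.28550606867967543
(257, 170, 30, 35) ((0.41175344586372375, -0.3749478757381439), (0.11266211420297623, 0.05861484259366989), 7.402222633361816)
(235, 195, 40, 35) ((0.563007652759552, -0.3390806317329407), (0.06447386741638184, 0.11100125312805176), 72.66452026367188)
(296, 192, 22, 24) ((0.4303518831729889, -0.19448421895503998), (0.05806450545787811, 0.05737943947315216), 13.690037727355957)
```

```bash
cat >> h.py <<'E'
def go(x,y,z=None,yaw=None,n=None):
    "shift to a target TCP in the present tool axes; yaw = world angle (deg) wanted for tool x"
    o=arm.observe();R=np.array(o['tcp_rot']);p=np.array(o['tcp_pos'])
    a=np.degrees(np.arctan2(R[1,0],R[0,0]))
    print('t',round(o['t'],2),'tcp',p.round(4),'yaw',a.round(2),'open',round(o['opening'],4),'F',np.round(o['force'],1),'grip',round(o['grip_force'],1))
    t=np.array([x,y,p[2] if z is None else z]);d=R.T@(t-p)
    print('shift',d.round(4),'norm',np.linalg.norm(d).round(3), 'turn', None if yaw is None else np.radians(-((yaw-a+180)%360-180)).round(3))
E
python3 -m handwheel '[[[1,0.0236,-0.0304,-0.003,0],[1,0.0236,-0.0304,-0.003,0],[1,0.0236,-0.0304,-0.003,0],[1,0.0236,-0.0304,-0.003,0],[1,0.0236,-0.0304,-0.003,0],[1,0.0236,-0.0304,-0.003,0],[1,0.0236,-0.0304,-0.003,0],[1,0.0236,-0.0304,-0.003,0],[1,0.0236,-0.0304,0,0],[1,0.0236,-0.0304,0,0],[1,0.0236,-0.0304,0,0],[1,0.0236,-0.0304,0,0]]]'
python3 -m handwheel '[[[1,0.0236,-0.0304,0,0],[1,0.0236,-0.0304,0,0],[1,0.0236,-0.0304,0,0],[1,0.0236,-0.0304,0,0],[1,0,0,0,-0.147],[1,0,0,0,-0.147],[1,0,0,0,-0.147],[1,0,0,0,-0.147],[1,0,0,0,-0.147],[1,0,0,0,-0.147],[1,0,0,0,-0.147],[1,0,0,0,-0.147]]]'
python3 - <<'E'
from h import *
go(.387,.174,.405,91.8)
import pickle
s=snap('wrist','w1.png');pickle.dump(s,open('w1.pkl','wb'));print(-np.array(s['R']).T@s['t'])
print(proj(s,[[.387,.174,.2],[.64,.2256,.195],[.346,.216,.195]]).round(1))
E
```

```text
t: 1.3
tcp_pos: [0.3343, -0.0491, 0.4286]
tcp_rot: [[0.91, 0.415, 0.0], [0.415, -0.91, -0.0], [0.0, 0.0, -1.0]]
force: [0.5, -0.8, 0.3]
opening: 0.0854
grip_force: 0.0
t: 2.5
tcp_pos: [0.3697, 0.0992, 0.4284]
tcp_rot: [[-0.04, 0.999, -0.001], [0.999, 0.04, -0.0], [0.0, -0.001, -1.0]]
force: [0.4, 0.1, -0.1]
opening: 0.0855
grip_force: 0.0
t 2.5 tcp [0.3697 0.0992 0.4284] yaw 92.3 open 0.0855 F [ 0.4  0.1 -0.1] grip 0.0
shift [0.0741 0.0203 0.0234] norm 0.08 turn 0.009
[0.36763257 0.17058687 0.39753043]
[[361.8  82.8]
 [875.2  -5.7]
 [285.4  -8.2]]
```

View pics/w1.png

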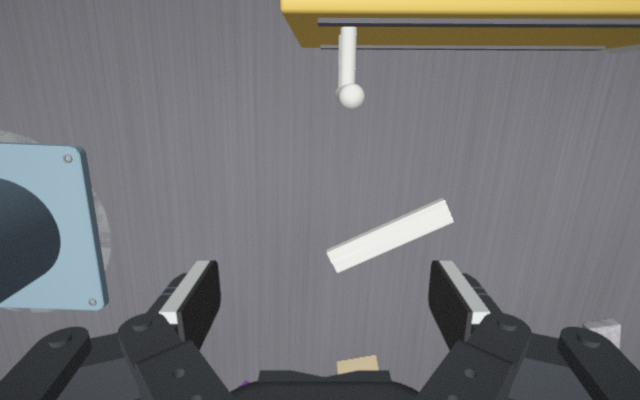

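The wrist view shows the handle's round top at (351,96), the door's top edge across the top of the picture, and the strap lying clear at about (390,235).

```bash
python3 - <<'E'
from h import *
import pickle
s=pickle.load(open('w1.pkl','rb'))
r=ray(s,[[351,96]],.2)[0];print(r, ray(s,[[284,8],[600,12]],.195)); go(r[0],r[1],.338,91.8)
E
```

```text
[0.381765   0.16711552 0.2       ] [[0.34533508 0.20866046 0.195     ]
 [0.50616724 0.21299505 0.195     ]]
t 2.55 tcp [0.3697 0.0992 0.4284] yaw 92.72 open 0.0856 F [-0.4  0.2  0.5] grip 0.0
shift [0.0673 0.0154 0.0904] norm 0.114 turn 0.016
```

```bash

python3 -m handwheel '[[[1,0.0224,0.0055,0,0],[1,0.0224,0.0055,0,0],[1,0.0224,0.0045,0,0],[1,0,0,0,0],[1,0,0,0.0226,0],[1,0,0,0.0226,0],[1,0,0,0.0226,0],[1,0,0,0.0226,0],[1,0,0,0,0]]]'
python3 -m handwheel '[[[0,0,0,0,0],[0,0,0,0,0],[0,0,0,0,0],[0,0,0,0,0],[0,0,0,0,0],[0,0,0,0,0]]]' 30
```

```text
t: 3.45
tcp_pos: [0.3817, 0.1661, 0.3357]
tcp_rot: [[-0.032, 0.999, -0.006], [0.999, 0.032, -0.001], [-0.001, -0.006, -1.0]]
force: [-0.2, 0.7, 0.0]
opening: 0.0853
grip_force: 0.0
t: 4.05
tcp_pos: [0.3822, 0.1668, 0.3388]
tcp_rot: [[-0.034, 0.999, -0.002], [0.999, 0.034, -0.0], [-0.0, -0.002, -1.0]]
force: [-5.4, -1.2, 7.4]
opening: 0.0131
grip_force: 29.7
```

```bash

python3 -m handwheel '[[[0,-0.0248,0.0057,0,-0.1],[0,-0.0248,0.0057,0,-0.1],[0,-0.0248,0.0057,0,-0.1],[0,-0.0248,0.0057,0,-0.1],[0,-0.0248,0.0057,0,-0.1]]]'
```

```text
t: 4.55
tcp_pos: [0.4398, 0.0535, 0.3388]
tcp_rot: [[-0.512, 0.859, 0.003], [0.859, 0.512, 0.001], [-0.0, 0.003, -1.0]]
force: [7.0, 8.4, -2.9]
opening: 0.013
grip_force: 29.9
```

```bash

python3 -m handwheel '[[[0,-0.0248,0.0057,0,-0.1],[0,-0.0248,0.0057,0,-0.1],[0,-0.0248,0.0057,0,-0.1],[0,-0.0248,0.0057,0,-0.1],[0,-0.0248,0.0057,0,-0.1]]]'
```

```text
t: 5.05
tcp_pos: [0.5437, -0.017, 0.3388]
tcp_rot: [[-0.861, 0.508, 0.003], [0.508, 0.861, 0.005], [-0.0, 0.006, -1.0]]
force: [4.6, 15.5, 2.2]
opening: 0.0127
grip_force: 31.1
```

```bash

python3 -m handwheel '[[[0,-0.0248,0.007,0,-0.1],[0,-0.0248,0.007,0,-0.1],[0,-0.0248,0.007,0,-0.1],[0,-0.0248,0.007,0,-0.1],[0,-0.0124,0.003,0,-0.05],[0,0,0,0,0],[0,0,0,0,0]]]'
python3 - <<'E'
from h import *
p=np.array(arm.observe()['tcp_pos'])[:2]
for g in([.633,.2205],[.64,.2256]):
    d=p-g;print(np.linalg.norm(d), 'door u angle',np.degrees(np.arctan2(d[1],d[0]))-np.degrees(np.arctan2(.045,.25)))
E
```

```text
t: 5.75
tcp_pos: [0.6568, -0.0291, 0.3389]
tcp_rot: [[-0.996, 0.088, 0.001], [0.088, 0.996, -0.002], [-0.001, -0.002, -1.0]]
force: [0.3, -4.1, 3.6]
opening: 0.0129
grip_force: 30.8
0.25076829762072567 door u angle -94.75539861103151
0.25528939372822923 door u angle -96.42826440062984
```

```bash

python3 -m handwheel '[[[1,0,0,0,0],[1,0,0,0,0],[1,0,0,0,0],[1,0,0,-0.03,0],[1,0,0,-0.03,0],[1,0,0,-0.03,0],[1,0,0,0,0]]]'
python3 -m handwheel '[[[1,0.0141,-0.0381,0,0],[1,0.0141,-0.0381,0,0],[1,0.0141,-0.0381,0,0],[1,0.0141,-0.0381,0,0],[1,0.0141,-0.0381,0,0],[1,0.0141,-0.0381,0,0],[1,0.0141,-0.0381,0,0],[1,0.0141,-0.0381,0,0],[1,0.0141,-0.0381,0,0],[1,0,0,0,0],[1,0,0,0,0]]]'
python3 - <<'E'
from h import *
go(.412,-.375)
import pickle
s=snap('wrist','w2.png');pickle.dump(s,open('w2.pkl','wb'));print(-np.array(s['R']).T@s['t'])
f=s['frame'];hsv=cv2.cvtColor(f,cv2.COLOR_RGB2HSV)
for v in (200,):
  m=cv2.inRange(hsv,(10,25,v),(30,130,255))
  for c in cv2.findContours(m,0,2)[0]:
    if cv2.contourArea(c)>800:
        q=ray(s,c,.036)[:,:2].astype(np.float32);print(cv2.boundingRect(c),cv2.minAreaRect(q))
E
```

```text
t: 6.45
tcp_pos: [0.657, -0.0282, 0.4336]
tcp_rot: [[-0.996, 0.087, 0.008], [0.087, 0.996, -0.001], [-0.008, -0.001, -1.0]]
force: [0.8, -1.1, -0.1]
opening: 0.0855
grip_force: 0.0
t: 7.55
tcp_pos: [0.4998, -0.3596, 0.4274]
tcp_rot: [[-0.996, 0.089, -0.001], [0.089, 0.996, 0.002], [0.001, 0.002, -1.0]]
force: [0.4, 0.5, 0.9]
opening: 0.0854
grip_force: 0.0
t 7.55 tcp [ 0.4998 -0.3596  0.4274] yaw 174.89 open 0.0854 F [0.4 0.5 0.9] grip 0.0
shift [ 0.0861 -0.0232  0.    ] norm 0.089 turn None
[ 0.42649305 -0.35593846  0.39657312]
(310, 166, 70, 102) ((0.5606517791748047, -0.34683364629745483), (0.051971834152936935, 0.10828540474176407), 71.79875183105469)
(454, 41, 65, 72) ((0.42984670400619507, -0.20042291283607483), (0.052510086447000504, 0.052680183202028275), 14.109267234802246)
(256, 7, 79, 129) ((0.4109312891960144, -0.38103538751602173), (0.10829444974660873, 0.05232873186469078), 7.217136859893799)
(136, 0, 36, 159) ((0.40709972381591797, -0.5200930237770081), (0.01809573546051979, 0.14395572245121002), 86.46000671386719)
```

View pics/w2.png

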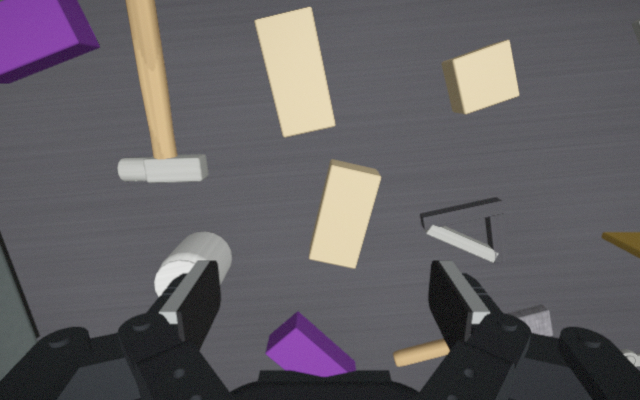

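Brick_a lies at (.411,-.381) on a 7.2° axis, imaged around (295,72). Brick_b lies at (.561,-.347) on a 161.8° axis, imaged around (345,215). The tin at (195,265) and the square at (460,230) leave room for the fingers.

```bash

python3 -m handwheel '[[[1,0.0288,-0.0097,0,0],[1,0.0288,-0.0097,0,0],[1,0.0288,-0.0097,0,0],[1,0,0,0,-0.107],[1,0,0,0,-0.107],[1,0,0,0.04,0],[1,0,0,0.04,0],[1,0,0,0.04,0],[1,0,0,0.04,0],[1,0,0,0,0]]]'
python3 - <<'E'
from h import *
go(.411,-.381,.18,187.2)
E
```

```text
t: 8.6
tcp_pos: [0.4113, -0.377, 0.2631]
tcp_rot: [[-0.992, -0.129, -0.007], [-0.129, 0.992, 0.01], [0.005, 0.01, -1.0]]
force: [-1.0, 0.2, -0.3]
opening: 0.0856
grip_force: 0.0
t 8.6 tcp [ 0.4113 -0.377   0.2631] yaw -172.6 open 0.0856 F [-1.   0.2 -0.3] grip 0.0
shift [ 0.0004 -0.0048  0.0831] norm 0.083 turn 0.004
```

```bash

python3 -m handwheel '[[[1,0,-0.003,0.02,0],[1,0,0,0.025,0],[1,0,0,0.02,0],[1,0,0,0.018,0],[1,0,0,0,0],[1,0,0,0,0]]]'
python3 -m handwheel '[[[0,0,0,0,0],[0,0,0,0,0],[0,0,0,0,0],[0,0,0,0,0],[0,0,0,0,0],[0,0,0,0,0]]]' 40
python3 -m handwheel '[[[0,0,0,-0.02,0],[0,0,0,-0.03,0],[0,0,0,-0.04,0],[0,0,0,-0.04,0],[0,0,0,-0.03,0],[0,0,0,-0.01,0],[0,0,0,0,0]]]'
python3 - <<'E'
from h import *
go(.55,.285,None,175)
E
```

```text
t: 9.2
tcp_pos: [0.4132, -0.3835, 0.1869]
tcp_rot: [[-0.992, -0.128, 0.001], [-0.128, 0.992, -0.001], [-0.001, -0.001, -1.0]]
force: [0.3, 0.5, 0.0]
opening: 0.0852
grip_force: 0.0
t: 9.8
tcp_pos: [0.4127, -0.3837, 0.1868]
tcp_rot: [[-0.992, -0.127, 0.001], [-0.127, 0.992, -0.001], [-0.001, -0.002, -1.0]]
force: [-0.4, 2.1, 5.5]
opening: 0.0534
grip_force: 42.8
t: 10.5
tcp_pos: [0.4124, -0.3837, 0.3568]
tcp_rot: [[-0.992, -0.127, 0.002], [-0.127, 0.992, -0.003], [-0.002, -0.003, -1.0]]
force: [-0.6, -0.3, -1.0]
opening: 0.0531
grip_force: 42.8
t 10.5 tcp [ 0.4124 -0.3837  0.3568] yaw -172.72 open 0.0531 F [-0.6 -0.3 -1. ] grip 42.8
shift [-0.2212  0.6458 -0.0016] norm 0.683 turn 0.214
```

```bash

python3 -m handwheel '[[[0,0,0,0,0.107],[0,0,0,0,0.107],[0,-0.0047,0.03,0,0],[0,-0.0047,0.04,0,0],[0,-0.0047,0.04,0,0],[0,-0.0047,0.04,0,0],[0,-0.0047,0.04,0,0],[0,-0.0047,0.04,0,0],[0,-0.0047,0.04,0,0],[0,-0.0047,0.04,0,0],[0,-0.0047,0.04,0,0],[0,-0.0047,0.04,0,0]]]'
python3 -m handwheel '[[[0,-0.0047,0.04,0,0],[0,-0.0047,0.04,0,0],[0,-0.0047,0.04,0,0],[0,-0.0047,0.04,0,0],[0,-0.0047,0.04,0,0],[0,-0.0047,0.04,0,0],[0,-0.0047,0.04,0,0],[0,0,0,0,0],[0,0,0,0,0]]]'
python3 - <<'E'
from h import *
go(.55,.285,None,175)
import pickle
s=snap('wrist','w3.png');pickle.dump(s,open('w3.pkl','wb'))
f=s['frame'];hsv=cv2.cvtColor(f,cv2.COLOR_RGB2HSV)
m=cv2.inRange(hsv,(10,25,200),(30,130,255))
for c in cv2.findContours(m,0,2)[0]:
    if cv2.contourArea(c)>800:
        q=ray(s,c,.066)[:,:2].astype(np.float32);print(cv2.boundingRect(c),cv2.minAreaRect(q))
E
```

```text
t: 11.7
tcp_pos: [0.4923, 0.0027, 0.3529]
tcp_rot: [[-0.996, 0.087, -0.004], [0.087, 0.996, 0.001], [0.004, 0.001, -1.0]]
force: [0.6, -0.1, -1.5]
opening: 0.0533
grip_force: 42.8
t: 12.6
tcp_pos: [0.5493, 0.2777, 0.3523]
tcp_rot: [[-0.996, 0.085, -0.005], [0.085, 0.996, -0.002], [0.004, -0.002, -1.0]]
force: [-0.8, -1.3, -1.1]
opening: 0.0533
grip_force: 42.9
t 12.6 tcp [0.5493 0.2777 0.3523] yaw 175.15 open 0.0533 F [-0.8 -1.3 -1.1] grip 42.9
shift [-0.0001  0.0074 -0.    ] norm 0.007 turn 0.003
(248, 145, 155, 231) ((0.6135111451148987, 0.26880595088005066), (0.11091343313455582, 0.20178987085819244), 85.14054870605469)
(297, 0, 81, 110) ((0.4549834430217743, 0.290296733379364), (0.05220663174986839, 0.06776582449674606), 85.15213775634766)
```

View pics/w3.png

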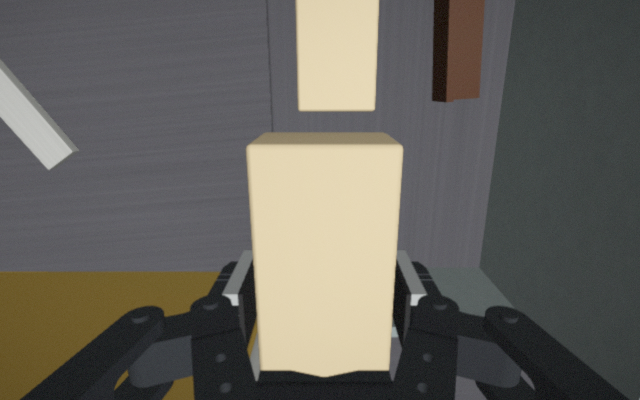

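The wrist view shows the fixed brick's free end at row 110 (columns 298–376) and the held brick's leading top edge at row 147 (columns 248–402), nearly parallel. I'll check the held brick's offset.

```bash
python3 - <<'E'
from h import *
import pickle
s=pickle.load(open('w3.pkl','rb'))
o=arm.observe();R=np.array(o['tcp_rot']);p=np.array(o['tcp_pos'])
for uv,z in(([[250,147],[401,147]],.2015),([[272,133],[385,133]],.1655)):
    r=ray(s,uv,z);print(r.round(4),((r-p)@R).round(4))
r=ray(s,[[298,110],[376,110]],.066);print('free end',r.round(4),r.mean(0).round(4))
go(.549,.2823,.218,175.15)
E
```

```text
[[0.4919 0.254  0.2015]
 [0.4961 0.3047 0.2015]] [[ 0.0548 -0.0273  0.1516]
 [ 0.0549  0.0236  0.1515]]
[[0.4914 0.2563 0.1655]
 [0.4956 0.3051 0.1655]] [[ 0.0553 -0.0249  0.1876]
 [ 0.0553  0.024   0.1875]]
free end [[0.4872 0.2608 0.066 ]
 [0.4918 0.3149 0.066 ]] [0.4895 0.2878 0.066 ]
t 12.65 tcp [0.5494 0.2768 0.3529] yaw 175.07 open 0.0533 F [-0.4 -0.1 -1.4] grip 42.9
shift [0.0003 0.0058 0.1348] norm 0.135 turn -0.001
```

```bash

python3 -m handwheel '[[[0,0.001,0.0065,0,0],[0,0,0,0.03,0],[0,0,0,0.03,0],[0,0,0,0.03,0],[0,0,0,0.025,0],[0,0,0,0.01,0],[0,0,0,0,0],[0,0,0,0,0]]]'
python3 - <<'E'
from h import *
go(.5485,.2835,.2168,175.15)
s=snap('wrist','w4.png')
m=cv2.inRange(cv2.cvtColor(s['frame'],cv2.COLOR_RGB2HSV),(10,25,200),(30,130,255))
col=s['frame'][:,330].sum(1)
for c in cv2.findContours(m,0,2)[0]:
    if cv2.contourArea(c)>800:print(cv2.boundingRect(c))
E
```

```text
t: 13.45
tcp_pos: [0.5501, 0.2834, 0.2314]
tcp_rot: [[-0.996, 0.087, 0.001], [0.087, 0.996, 0.0], [-0.001, 0.001, -1.0]]
force: [-0.6, -1.0, -1.7]
opening: 0.053
grip_force: 42.9
t 13.45 tcp [0.5501 0.2834 0.2314] yaw 174.99 open 0.053 F [-0.6 -1.  -1.7] grip 42.9
shift [ 0.0017 -0.      0.0146] norm 0.015 turn -0.003
(248, 145, 155, 231)
(253, 0, 154, 124)
```

```bash

python3 -m handwheel '[[[0,0.001,0.0015,0.005,0],[0,0,0,0.004,0],[0,0,0,0.003,0],[0,0,0,0.0015,0],[0,0,0,0,0],[0,0,0,0,0]]]'
python3 - <<'E'
from h import *
s=snap('wrist');go(.5485,.285,.2168,175.15)
m=cv2.inRange(cv2.cvtColor(s['frame'],cv2.COLOR_RGB2HSV),(10,25,200),(30,130,255))
for c in cv2.findContours(m,0,2)[0]:
    if cv2.contourArea(c)>800:print(cv2.boundingRect(c))
print(ray(s,[[330,120],[330,124],[330,128]],.066).round(4).tolist(),ray(s,[[325,145]],.068).round(4))
E
```

```text
t: 14.1
tcp_pos: [0.5487, 0.2853, 0.2169]
tcp_rot: [[-0.996, 0.087, 0.0], [0.087, 0.996, 0.0], [-0.0, 0.0, -1.0]]
force: [0.1, -0.5, 0.5]
opening: 0.0529
grip_force: 43.1
t 14.15 tcp [0.5487 0.2853 0.2169] yaw 175.03 open 0.0529 F [-1.3 -0.3  0.3] grip 43.1
shift [ 0.0001 -0.0003  0.0001] norm 0.0 turn -0.002
(248, 145, 155, 231)
(239, 0, 173, 133)
[[0.4853, 0.2896, 0.066], [0.4866, 0.2895, 0.066], [0.4879, 0.2894, 0.066]] [[0.4931 0.2872 0.068 ]]
```

```bash

python3 -m handwheel '[[[0,0,0,0.001,0],[0,0,0,0,0],[1,0,0,0,0],[1,0,0,0,0],[1,0,0,0,0],[1,0,0,0,0],[1,0,0,-0.01,0],[1,0,0,-0.03,0],[1,0,0,-0.05,0],[1,0,0,-0.05,0],[1,0,0,-0.05,0],[1,0,0,-0.03,0]]]'
python3 - <<'E'
from h import *
go(.56,-.347,.42,161.8)
s=snap('wrist','w5.png')
m=cv2.inRange(cv2.cvtColor(s['frame'],cv2.COLOR_RGB2HSV),(10,25,200),(30,130,255))
for c in cv2.findContours(m,0,2)[0]:
    if cv2.contourArea(c)>800:
        q=ray(s,c,.066)[:,:2].astype(np.float32);print(cv2.boundingRect(c),cv2.minAreaRect(q))
E
```

```text
t: 15.35
tcp_pos: [0.5486, 0.2852, 0.4416]
tcp_rot: [[-0.996, 0.087, 0.007], [0.087, 0.996, 0.002], [-0.006, 0.003, -1.0]]
force: [1.2, -0.1, -0.5]
opening: 0.0851
grip_force: 0.0
t 15.35 tcp [0.5486 0.2852 0.4416] yaw 175.03 open 0.0851 F [ 1.2 -0.1 -0.5] grip 0.0
shift [-0.0659 -0.6289  0.0204] norm 0.633 turn 0.231
(296, 107, 56, 109) ((0.5474706292152405, 0.2822892963886261), (0.05241968110203743, 0.10743097960948944), 85.03018951416016)
(293, 0, 61, 102) ((0.4468103051185608, 0.29088932275772095), (0.052303068339824677, 0.08390302956104279), 85.15776062011719)
```

View pics/w5.png

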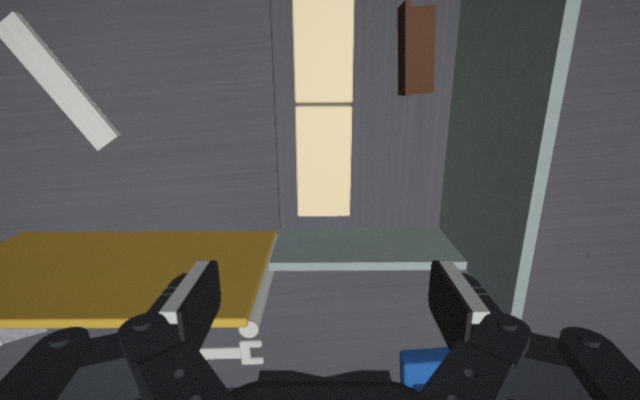

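The placed brick (296–352, 107–216) sits in line with the fixed one, with a gap of about 4 mm, and the joint is at about (.4913,.2868). The door stands at roughly a right angle. Next is brick_b.

```bash

python3 -m handwheel '[[[1,-0.0041,-0.0393,0,0],[1,-0.0041,-0.0393,0,0],[1,-0.0041,-0.0393,0,0],[1,-0.0041,-0.0393,0,0],[1,-0.0041,-0.0393,0,0],[1,-0.0041,-0.0393,0,0],[1,-0.0041,-0.0393,0,0],[1,-0.0041,-0.0393,0,0],[1,-0.0041,-0.0393,0,0],[1,-0.0041,-0.0393,0,0],[1,-0.0041,-0.0393,0,0],[1,-0.0041,-0.0393,0,0]]]'
python3 -m handwheel '[[[1,-0.0041,-0.0393,0,0],[1,-0.0041,-0.0393,0,0],[1,-0.0041,-0.0393,0,0],[1,-0.0041,-0.0393,0,0],[1,0,0,0,0.115],[1,0,0,0,0.116],[1,0,0,0.04,0],[1,0,0,0.04,0],[1,0,0,0.04,0],[1,0,0,0.03,0],[1,0,0,0,0]]]'
python3 - <<'E'
from h import *
go(.5605,-.347,.187,161.8)
E
```

```text
t: 16.6
tcp_pos: [0.5564, -0.1904, 0.4363]
tcp_rot: [[-0.996, 0.087, 0.0], [0.087, 0.996, -0.0], [-0.0, -0.0, -1.0]]
force: [0.1, -0.2, 0.0]
opening: 0.0854
grip_force: 0.0
t: 17.7
tcp_pos: [0.558, -0.3457, 0.2808]
tcp_rot: [[-0.95, 0.313, -0.008], [0.313, 0.95, 0.007], [0.009, 0.004, -1.0]]
force: [-0.5, -0.1, 0.4]
opening: 0.0851
grip_force: 0.0
t 17.7 tcp [ 0.558  -0.3457  0.2808] yaw 161.78 open 0.0851 F [-0.5 -0.1  0.4] grip 0.0
shift [-0.0036 -0.0008  0.0938] norm 0.094 turn -0.0
```

```bash

python3 -m handwheel '[[[1,-0.002,0,0.025,0],[1,0,0,0.025,0],[1,0,0,0.025,0],[1,0,0,0.013,0],[1,0,0,0,0],[1,0,0,0,0]]]'
python3 -m handwheel '[[[0,0,0,0,0],[0,0,0,0,0],[0,0,0,0,0],[0,0,0,0,0],[0,0,0,0,0],[0,0,0,0,0]]]' 40
python3 -m handwheel '[[[0,0,0,-0.02,0],[0,0,0,-0.03,0],[0,0,0,-0.04,0],[0,0,0,-0.04,0],[0,0,0,-0.04,0],[0,0,0,-0.03,0],[0,0,0,-0.01,0],[0,0,0,0,0],[0,0,0,0,-0.115],[0,0,0,0,-0.116],[0,0,0,0,0]]]'
python3 - <<'E'
from h import *
go(.4925,.285,None,175.1)
E
```

```text
t: 18.3
tcp_pos: [0.562, -0.348, 0.1994]
tcp_rot: [[-0.95, 0.312, 0.002], [0.312, 0.95, -0.001], [-0.002, -0.001, -1.0]]
force: [-0.3, 0.2, 1.2]
opening: 0.085
grip_force: 0.0
t: 18.9
tcp_pos: [0.5619, -0.3478, 0.1996]
tcp_rot: [[-0.95, 0.312, 0.002], [0.312, 0.95, -0.002], [-0.002, -0.001, -1.0]]
force: [-1.5, 0.3, 6.9]
opening: 0.0527
grip_force: 42.3
t: 20.0
tcp_pos: [0.5611, -0.3473, 0.4047]
tcp_rot: [[-0.996, 0.086, -0.004], [0.086, 0.996, 0.003], [0.004, 0.003, -1.0]]
force: [-0.2, -0.1, -1.7]
opening: 0.0525
grip_force: 42.7
t 20.0 tcp [ 0.5611 -0.3473  0.4047] yaw 175.08 open 0.0525 F [-0.2 -0.1 -1.7] grip 42.7
shift [0.1226 0.6241 0.0023] norm 0.636 turn -0.0
```

```bash

python3 -m handwheel '[[[0,0.0077,0.02,0,0],[0,0.0077,0.039,0,0],[0,0.0077,0.039,0,0],[0,0.0077,0.039,0,0],[0,0.0077,0.039,0,0],[0,0.0077,0.039,0,0],[0,0.0077,0.039,0,0],[0,0.0077,0.039,0,0],[0,0.0077,0.039,0,0],[0,0.0077,0.039,0,0],[0,0.0077,0.039,0,0],[0,0.0077,0.039,0,0]]]'
python3 -m handwheel '[[[0,0.0077,0.039,0,0],[0,0.0077,0.039,0,0],[0,0.0077,0.039,0,0],[0,0.0077,0.039,0,0],[0,0,0.019,0,0],[0,0,0,0.03,0],[0,0,0,0.03,0],[0,0,0,0.02,0],[0,0,0,0,0],[0,0,0,0,0]]]'
python3 - <<'E'
from h import *
go(.4913,.2868,.2666,175.05)
s=snap('wrist','w6.png')
m=cv2.inRange(cv2.cvtColor(s['frame'],cv2.COLOR_RGB2HSV),(10,25,200),(30,130,255))
for c in cv2.findContours(m,0,2)[0]:
    if cv2.contourArea(c)>800:print(cv2.boundingRect(c))
p=arm.observe();R=np.array(p['tcp_rot']);p=np.array(p['tcp_pos'])
for k in(120,130,140,145,150):print(k,((ray(s,[[325,k]],p[2]-.1996+.036)[0]-p)@R).round(4))
E
```

```text
t: 21.2
tcp_pos: [0.5075, 0.1093, 0.4062]
tcp_rot: [[-0.996, 0.09, -0.003], [0.09, 0.996, 0.0], [0.003, -0.0, -1.0]]
force: [0.9, 0.4, -1.5]
opening: 0.0527
grip_force: 42.7
t: 22.2
tcp_pos: [0.4927, 0.2847, 0.327]
tcp_rot: [[-0.996, 0.088, -0.002], [0.088, 0.996, -0.001], [0.002, -0.001, -1.0]]
force: [0.2, -0.0, -1.3]
opening: 0.0525
grip_force: 42.7
t 22.2 tcp [0.4927 0.2847 0.327 ] yaw 174.92 open 0.0525 F [ 0.2 -0.  -1.3] grip 42.7
shift [0.0014 0.002  0.0604] norm 0.06 turn -0.002
(255, 137, 141, 238)
(289, 21, 89, 106)
120 [ 0.0633 -0.0031  0.1636]
130 [ 0.0597 -0.0031  0.1636]
140 [ 0.0561 -0.0031  0.1636]
145 [ 0.0543 -0.0031  0.1636]
150 [ 0.0524 -0.0031  0.1636]
```

View pics/w6.png

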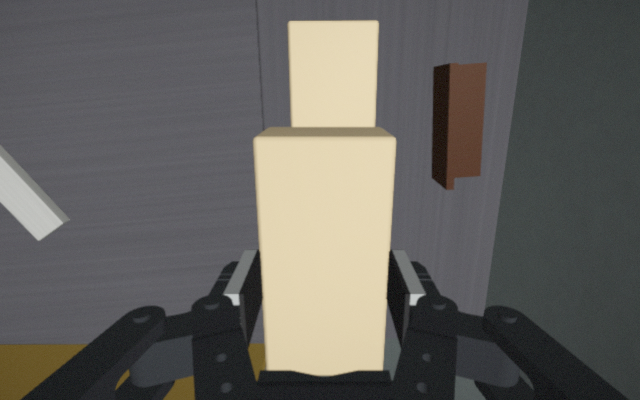

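The held brick's leading top edge is at row 137 (columns 255–396), level and about 3 mm left of the line. The fixed brick's top spans columns 289–378. I'll shift it and lower.

```bash

python3 -m handwheel '[[[0,-0.0005,0.0045,0,0],[0,0,0,0.02,0],[0,0,0,0.02,0],[0,0,0,0.01,0],[0,0,0,0,0],[0,0,0,0,0]]]'
python3 - <<'E'
from h import *
go(.4915,.2893,.2656,175.05)
s=snap('wrist')
m=cv2.inRange(cv2.cvtColor(s['frame'],cv2.COLOR_RGB2HSV),(10,25,200),(30,130,255))
o=arm.observe();R=np.array(o['tcp_rot']);p=np.array(o['tcp_pos'])
print(m.sum(1)[100:145:2]//255)
h=cv2.boundingRect(m[160:]);print('held',h)
for r in(60,80,100,115):
    x=np.flatnonzero(m[r]);print(r,x[0],x[-1],ray(s,[[(x[0]+x[-1])/2,r]],.066).round(4))
x=np.flatnonzero(m[150]);print('held',x[0],x[-1],ray(s,[[(x[0]+x[-1])/2,150]],p[2]-.1636).round(4))
E
```

```text
t: 22.85
tcp_pos: [0.4941, 0.2894, 0.2787]
tcp_rot: [[-0.996, 0.087, 0.001], [0.087, 0.996, 0.0], [-0.001, 0.001, -1.0]]
force: [0.6, 0.7, -2.0]
opening: 0.0527
grip_force: 42.7
t 22.85 tcp [0.4941 0.2894 0.2787] yaw 175.02 open 0.0527 F [ 0.6  0.7 -2. ] grip 42.7
shift [ 0.0026 -0.0003  0.0131] norm 0.013 turn -0.001
[106 105 105 106 105 105 105 105 105 105 105 104 104 103   0   0   0   0
   0 139 140 141 140]
held (256, 0, 139, 216)
60 271 379 [[0.408  0.2943 0.066 ]]
80 272 378 [[0.417  0.2935 0.066 ]]
100 273 378 [[0.4263 0.2929 0.066 ]]
115 273 377 [[0.4335 0.2921 0.066 ]]
held 256 394 [[0.4427 0.2912 0.1154]]
```

```bash

python3 -m handwheel '[[[0,0.0005,0,0.005,0],[0,0,0,0.004,0],[0,0,0,0.003,0],[0,0,0,0.001,0],[0,0,0,0,0],[0,0,0,0,0]]]'
```

```text
t: 23.5
tcp_pos: [0.4931, 0.2893, 0.2656]
tcp_rot: [[-0.996, 0.087, 0.0], [0.087, 0.996, 0.0], [-0.0, 0.0, -1.0]]
force: [-2.6, -0.6, 5.3]
opening: 0.0529
grip_force: 43.4
```

Contact is felt (5 N up), so I'll release, lift and check.

```bash

python3 -m handwheel '[[[1,0,0,0,0],[1,0,0,0,0],[1,0,0,0,0],[1,0,0,0,0],[1,0,0,-0.01,0],[1,0,0,-0.03,0],[1,0,0,-0.05,0],[1,-0.02,0,-0.05,0],[1,-0.03,0,-0.03,0],[1,0,0,0,0],[1,0,0,0,0]]]'
python3 - <<'E'
from h import *
go(.5,.28)
s=snap('wrist','w7.png')
m=cv2.inRange(cv2.cvtColor(s['frame'],cv2.COLOR_RGB2HSV),(10,25,200),(30,130,255))
for c in cv2.findContours(m,0,2)[0]:
    if cv2.contourArea(c)>800:
        for z in(.066,.102):print(z,cv2.boundingRect(c),cv2.minAreaRect(ray(s,c,z)[:,:2].astype(np.float32)))
E
```

```text
t: 24.6
tcp_pos: [0.5417, 0.2848, 0.4319]
tcp_rot: [[-0.996, 0.087, 0.001], [0.087, 0.996, 0.0], [-0.001, 0.001, -1.0]]
force: [-1.1, -0.5, -1.3]
opening: 0.0854
grip_force: 0.0
t 24.6 tcp [0.5417 0.2848 0.4319] yaw 174.99 open 0.0854 F [-1.1 -0.5 -1.3] grip 0.0
shift [ 0.0411 -0.0084 -0.    ] norm 0.042 turn None
0.066 (291, 0, 68, 227) ((0.49908554553985596, 0.2856266498565674), (0.05864954739809036, 0.20291519165039062), 84.99427032470703)
0.102 (291, 0, 68, 227) ((0.495789110660553, 0.28590911626815796), (0.05234706029295921, 0.18110987544059753), 84.99427032470703)
```

View pics/w7.png

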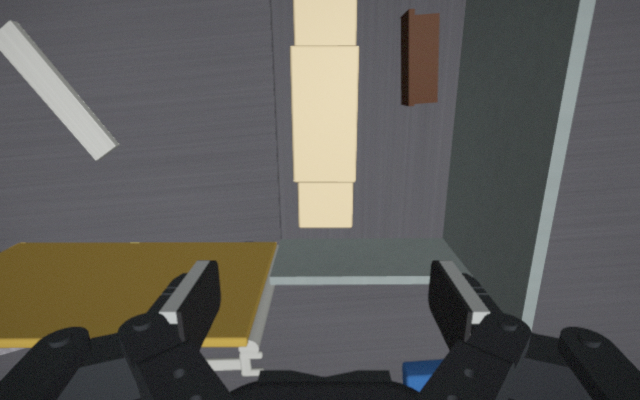

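The top brick (rows 45–182, columns 291–359) lies flat and in line across the joint. I'll check its centre, then hand in.

```bash
python3 - <<'E'
from h import *
s=snap('wrist')
a=ray(s,[[324.5,45],[324.5,182]],.102);b=ray(s,[[325.5,227.5]],.066);print(a,a.mean(0),b)
d=(b[0]-a.mean(0))[:2]@[.9962,-.0867];print('lower far end minus top centre (want ~.112)',d)
if abs(d-.112)<.008: print(arm.job_done())
E
```

```text
[[0.43493488 0.29093124 0.102     ]
 [0.54334893 0.28150692 0.102     ]] [0.48914191 0.28621908 0.102     ] [[0.59939967 0.27761827 0.066     ]]
lower far end minus top centre (want ~.112) 0.1105844729436172
the job is handed in; nothing more can be done
None
```

The door is open about a quarter turn and let go. One whole brick is butted to the fixed one with about a 4 mm gap, the other lies on top within about 2 mm of centre over the joint, and the job is handed in at about 25 s (no verdict was returned).

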